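Nudge the plate carrier home against the hidden sprung stop

TASK

Pick up the push tool from its rest and with it, never with the hand, gently nudge the plate carrier along the bed into the hood until it bears on the sprung stop hidden inside, feeling for the stop and not forcing it. Leave the carrier there, lightly pressing the stop, lay the tool back on its rest the way it lay, and leave the other things alone.

Things in the scene. Friction and masses are not known exactly. Their poses are not given: they have to be found in the camera images.
- bed: Fixed aluminium bed plate 280 x 116 x 10 mm with a steel guide rail (top 24 mm above the bench) along each long side, 92 mm apart inside. Its x axis is the way the carrier is to be pushed, z up. Origin: on the bench, on the centre line; the plate runs from x = -130 to +150 mm.
- hood: White hood, 164 mm wide, 110 high, over the bed from x = 0 (open mouth 65 mm high) to +160 mm; origin and axes as the bed's. Hidden inside, clamped at an unknown depth, is a stop: a rubber pad on a spring (1.5 N/mm, 7 mm travel) that the carrier's leading end first meets somewhere 50 to 100 mm inside the mouth. It is delicate: over 8 N on it is too much.
- carrier: Plate carrier: aluminium block 128 mm long (x), 88 wide, 36 high, topped by a fixed white 96-well plate 12 mm high; 0.6 to 0.9 kg, sliding with plain friction of unknown size (3 to 6 N) between the rails. Origin: centre of its underside, 10 mm above the bench. x points into the hood. Its leading end starts just inside the mouth.
- carrier_back (a point): Centre of the carrier's aluminium back end face, the one outside the hood, on which the tool pushes (18 mm above the carrier's underside, 28 mm above the bench).
- tool_grip (a point): Middle of the push tool's grey square grip, 120 mm long, 24 mm wide, 24 mm high, to be gripped across its width. The tool weighs 180 g and balances within 20 mm of this point. Axes: x along the tool towards its white face, z up.
- tool_face (a point): Centre of the flat front of the tool's white plastic head (50 mm wide, 28 mm high, 10 mm thick), 120 mm ahead of tool_grip along the tool's x axis, at the end of a 12 mm square steel neck.
- rest_seat (a point): Tool rest, a white plastic stand fixed to the bench: two blocks 100 mm apart, 16 mm thick, tops 34 mm above the bench, each with a 10 mm high lip on either side leaving 46 mm for the grip. This point, 46 mm above the bench, is where tool_grip is when the tool lies in the rest. Its x axis is the direction in which the tool's face points, z up.
- bottle: Bystander: amber bottle, 64 mm across, 100 mm high. Origin at the centre of its underside.
- tipbox: Bystander: pipette tip box 85 x 125 x 60 mm. Origin at the centre of its underside.
- beaker: Bystander: clear plastic beaker, 90 mm across, 90 mm high. Origin at the centre of its underside.
There are look-alikes about, which are no part of the job. Of the things shaped like the part that bears tool_grip, the grey one is meant.

How it is judged (in metres and radians):
On the way, in this order (a step that is already met when the one before it is completed fails the run):
1. the tool is lifted off its rest (height (world z) of tool_grip above 0.06 m), for 0.1 s.
2. the carrier presses on the hidden stop with at least 0.5 N (contact force between carrier and hood above 0.5 N), for 0.2 s.
At the end, for the whole second after the job is handed in: The carrier is at rest and still presses on the hidden stop (over 0.3 N); the tool lies in its rest, its grip within 20 mm of the seat and within 0.2 rad of the rest's direction, face forward (contact force between carrier and hood above 0.3 N and linear speed of carrier below 0.01 m/s and distance between tool_grip and rest_seat below 0.02 m and angle between the x axis of tool_grip and the x axis of rest_seat, either way round below 0.2 rad and x of tool_face in the frame of rest_seat above 0.08 m); the robot touches nothing.
It fails at once if more than 8 N on the hidden stop (contact force between carrier and hood above 8 N).
It fails at once if the carrier is shoved faster than 0.15 m/s (linear speed of carrier above 0.15 m/s).
It fails at once if the hand or arm touches the carrier (contact force between any of the fingers, the arm and carrier above 0.5 N).
It fails at once if a bystander is moved more than 20 mm (distance of any of bottle, tipbox, beaker from where it was at the start of the episode above 0.02 m).
It also fails if it takes over 69 s, if anything falls off the work surface, if the arm or the gripper's body presses on something with over 40 N, if the wrist force passes 120 N, or if a joint passes its speed limit or range.

ROBOT

A 6-joint arm with a two-finger parallel gripper is mounted at the origin on the work surface. World frame = base frame: x ahead of the robot, y to its left, z up, the work surface at z = 0. Lengths are in mm, angles in rad, forces in N, time in s.
With the tool pointing down it reaches from about 350 to 975 mm from the base axis. Payload 7.1 kg.
Tool frame: the origin (TCP) lies between the finger pads; the fingertips stand 17 mm ahead of it and the grasp point (between the pads) lies 2 mm behind it (tip_reach is the y of the fingertips in the tool frame, in mm); y points along the fingers, x is the direction in which the jaws open and shut, and the axes are right-handed (so a half turn about y gives the same grasp; the last joint's range is limited). The gripper opens to 88 mm and grips with 3 to 60 N. Pads are 20 mm wide; open, the fingers measure 115 mm over their backs; the gripper's body (75 mm by 178 mm) begins 61 mm behind the grasp point.
Start: joints at [-1.227, 0.423, 1.63, -0, 1.089, -0.019], TCP at [221.825, -584.293, 239.675] pointing down, gripper open.
Joint ranges: [-3, 3], [-0.9, 2.11], [0.09, 2.58], [-1.31, 4.45], [0.11, 2.69], [-2.54, 2.54]. Speed limits (rad/s): [2.39, 2.39, 3.01, 3.14, 3.14, 3.14].

INTERFACE

Orientations are given as a rotation vector (axis times angle).
In Python, from workcell import get_obs, get_image, camera_model, close_job, silhouettes, tip_of, tip_reach gives the robot as it stands. The module is installed in compiled form; this text tells all that it offers.
- The arm moves only by the tool arm_command, never from a script. Its argument "targets" is a list of rows, each a list of 4 numbers: the shift along the tool's x, y, z in mm, then the turn about the tool's y in rad. A call has 1 to 20 rows; each row shifts and turns the commanded pose from where the row before left it, along the tool's axes as they then stand; what a row does not reach is not made up. A row lasts 1/12 s, in which the tool goes at most 41.7 mm and 7.16 degrees, less where a joint would pass 70% of its speed; a pose out of reach is approached as far as the arm can. A call is refused whole if a number of a shift passes 41.7 or a number of a turn 0.125, either way. A call with a gripper value outside its range is refused whole. "gripper" is the opening in per cent of the stroke, from 0 (shut) to 100 (fully open), set as the call begins (left out, the last holds). The fingers move at their own pace and stop on an object; the grip force is fixed at half the most. Time passes only in rows, so rows that do not move let the fingers close. It gives the time, the measured TCP pose, the force and the opening at its end, in the units of the state.
- get_obs(): the state, without advancing time (a new reading comes with each control period).
- get_image(name): name is "scene" or "top" or "wrist"; returns the picture (384x512x3 uint8, blue, green, red); there is no depth.
- camera_model(name): a dict with "mtx" (3x3 intrinsics, pixels), "position" and "orientation" of the camera in the world. Camera axes: x right, y up, looking along -z (the intrinsics and any distortion apply to the point x, -y, -z); pixel columns grow to the right and rows downward; lengths in mm; the calibration is good to about 2 mm. The wrist camera is an equidistant fisheye: a pixel r from the principal point sees the ray r / f radians off the axis. A picture is of the moment at which its call begins: read the wrist's pose just before it. camera_model takes no time and is no camera call; for the wrist camera it gives the pose at the moment of the call.
- close_job(): hands the job in, once; it reports no verdict.
Trained networks look in the newest picture that a camera, given by its name, has taken for a name from the list of things; names that differ only in an ending like _2 or _b are one class to them, and where a whole thing is asked for, a point or a joint stands for the part that bears it (a point fixed in the world has none). Each returns a list of dicts, best first, with "conf" (0 to 1); they miss things now and then, are a little off and sometimes report something else, mostly with a low value. They report only what shows in the picture. A call takes as long as a camera call. They do not tell look-alikes from the thing itself.
- silhouettes(camera, thing): "pixels" (384x512 bool, what is visible of it) and "at" ([column, row] in pixels, amid what is visible of it).
- tip_of(camera, thing): "at" ([column, row] in pixels: a listed point, or the origin of a listed thing).
The state is a dict: "t": time; "qpos": joint angles; "qvel": joint speeds; "joint_torque": joint torques, N m; "ee_pos": TCP position; "orientation": TCP orientation; "ft_force": force on the tool from outside, world axes, zero at the start; "moment": the same for the moment, N m; "width": finger opening in mm.
Only numpy, scipy, OpenCV 4.12 (cv2) and the standard library are available. Lean on these libraries where they do the work, as an engineer would, in place of code of your own. Each camera call takes 0.05 s, during which the arm holds its last target. There are 200 camera calls.

## Working session

There is one attempt and no reset: what is moved stays moved. The work goes in short steps, Python scripts to look and compute and a tool call to move; the robot and the scene stay as the last step left them, time stands still between calls to the robot, and variables do not carry over. Pictures are saved under pics/ and viewed, about 8 in all and at most 12, crops included, and the job is handed in when it is done.

Besides the shell and the picture viewer there is one more tool, called after "Request:" in YAML: its name, and indented under it one key for each argument. arm_command: Moves the arm, as the interface text tells. Its arguments: {"type":"object","properties":{"targets":{"type":"array","items":{"type":"array","items":{"type":"number"}}},"gripper":{"type":"number"}},"required":["targets"]}

```bash
mkdir -p pics; cat > h.py <<'E'
import numpy as np, cv2
from scipy.spatial.transform import Rotation as R
from workcell import *
def rotm(o):
    o=np.array(o,float)
    return o if o.shape==(3,3) else (R.from_rotvec(o).as_matrix() if o.size==3 else R.from_quat(o).as_matrix())
def ray(cm,px,wrist=False):
    K=np.array(cm['mtx']);x=(px[0]-K[0,2])/K[0,0];y=(px[1]-K[1,2])/K[1,1]
    if wrist:
        r=np.hypot(x,y);s=np.sin(r)/max(r,1e-9);d=np.array([x*s,-y*s,-np.cos(r)])
    else: d=np.array([x,-y,-1.])
    return np.array(cm['position']),rotm(cm['orientation'])@(d/np.linalg.norm(d))
def at_z(cm,px,z,wrist=False):
    p,d=ray(cm,px,wrist);return p+d*(z-p[2])/d[2]
def proj(cm,P):
    K=np.array(cm['mtx']);c=rotm(cm['orientation']).T@(np.array(P)-np.array(cm['position']))
    return np.array([K[0,2]+K[0,0]*c[0]/-c[2],K[1,2]+K[1,1]*(-c[1])/-c[2]])
E
python3 - <<'E'
from h import *
for c in ['top','scene']:
    cv2.imwrite(f'pics/{c}0.png',get_image(c)); cm=camera_model(c); print(c,cm)
    for t,z in [('carrier_back',28),('tool_grip',46),('tool_face',46),('rest_seat',46),('bed',0),('hood',0),('carrier',10),('bottle',0),('tipbox',0),('beaker',0)]:
        for d in tip_of(c,t)[:3]:
            print(t,round(d['conf'],2),np.round(d['at'],1),np.round(at_z(cm,d['at'],z)[:2],1))
o=get_obs();print(o['ee_pos'],rotm(o['orientation']),o['t'],o['width'])
E
```

```text
top {'mtx': array([[366.66513435,   0.        , 259.44058136],
       [  0.        , 366.66513435, 186.50051356],
       [  0.        ,   0.        ,   1.        ]]), 'position': array([ 446.67628919, -156.76633403, 1232.70569854]), 'orientation': array([ 0.10326072, -0.07000761, -1.56203319])}
carrier_back 0.61 [199.3 179.2] [603.4  69.6]
tool_grip 0.76 [306.4 185.9] [ 581.  -283.6]
tool_grip 0.76 [223.4 250.5] [371.4 -17.3]
tool_grip 0.7 [375.9 256.3] [ 357.8 -502. ]
tool_face 0.89 [279.5 239.2] [ 408.8 -196.7]
tool_face 0.86 [254. 246.] [ 386.5 -115.2]
tool_face 0.81 [401.6 224.8] [ 457.7 -586.2]
rest_seat 0.78 [307.6 187.7] [ 575.2 -287.5]
rest_seat 0.23 [261.9 136.1] [ 745.9 -137.8]
bed 0.8 [163.5 185.8] [583.8 196.5]
hood 0.76 [164.3 190.5] [567.7 193.1]
carrier 0.84 [178.7 185.7] [583.3 142.1]
carrier 0.17 [328.  153.8] [ 694.6 -360.9]
bottle 0.73 [224.7 129.8] [779.4  -8.6]
bottle 0.5 [308.6 186.5] [ 584.2 -295.9]
tipbox 0.82 [262.3 136.6] [ 755.8 -138.5]
tipbox 0.71 [306.6 186.6] [ 583.9 -289.2]
tipbox 0.4 [165.5 190.6] [567.4 189. ]
beaker 0.57 [328.9 153.2] [ 698.7 -365.6]
[... 369 characters left out ...]
] [429.3  55.2]
tool_grip 0.83 [273.3 173.7] [ 409.  -243.9]
tool_grip 0.81 [239.2 152.5] [ 395.7 -456.5]
tool_face 0.73 [257.2 196.7] [ 549.  -160.4]
tool_face 0.66 [283.2 193.6] [ 473.2 -121. ]
tool_face 0.59 [304.  190.3] [408.  -92.7]
rest_seat 0.93 [230.4 186.8] [ 576.3 -267.5]
bed 0.58 [330.  266.1] [581.4 189.2]
hood 0.9 [330.7 265.1] [576.9 187.5]
carrier 0.62 [316.1 252.6] [577.4 132.3]
bottle 0.74 [232.9 264.5] [778.3  14.8]
tipbox 0.93 [207.7 237.6] [ 761.  -133.5]
[ 221.83318315 -584.283346    239.67619065] [[ 3.54873567e-01  3.96756488e-06  9.34914302e-01]
 [-9.34914302e-01  2.55661824e-05  3.54873566e-01]
 [-2.24942057e-05 -1.00000000e+00  1.27820955e-05]] 1.1 87.89529316621162
```

```bash
ls pics
```

```text
scene0.png
top0.png
```

View pics/top0.png

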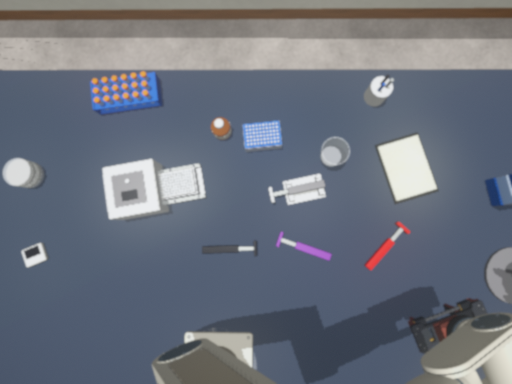

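View pics/scene0.png

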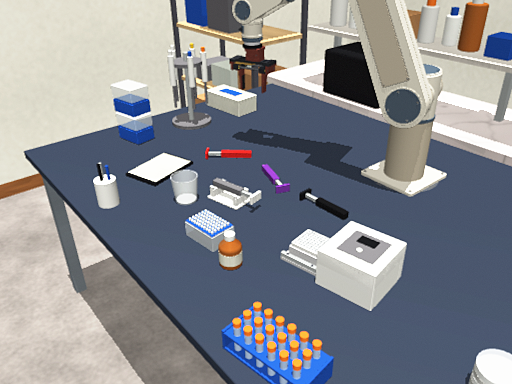

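The grey tool lies in its rest at top px (306,187), face at (272,193) pointing left. The carrier sticks out of the hood at (165–204, 165–203). The black, purple and red tools are look-alikes. I'm moving the wrist over the rest.

Request:
arm_command:
  targets:
    - [-11, 0, 31.5, 0]
    - [-11, 0, 31.5, 0]
    - [-11, 0, 31.5, 0]
    - [-11, 0, 31.5, 0]
    - [-11, 0, 31.5, 0]
    - [-11, 0, 31.5, 0]
    - [-11, 0, 31.5, 0]
    - [-11, 0, 31.5, 0]
    - [-11, 0, 31.5, 0]
    - [-11, 0, 31.5, 0]
    - [-11, 0, 31.5, 0]
    - [-11, 0, 31.5, 0]
    - [-11, 0, 31.5, 0]
    - [-11, 0, 31.5, 0]
  gripper: 100

```text
t: 2.27
ee_pos: [580.6, -282.5, 239.8]
orientation: [-1.359, 0.938, -0.938]
ft_force: [0.1, -0.7, -0.8]
width: 87.6
```

Request:
arm_command:
  targets:
    - [0, 0, 0, -0.117]
    - [0, 0, 0, -0.117]
    - [0, 0, 0, -0.117]
    - [0, 0, 0, -0.117]
    - [0, 0, 0, -0.117]
    - [0, 0, 0, -0.117]
    - [0, 0, 0, -0.117]
    - [0, 0, 0, -0.117]
    - [0, 0, 0, -0.117]
    - [0, 0, 0, -0.117]
    - [0, 0, 0, -0.117]
    - [0, 0, 0, -0.117]
    - [0, 0, 0, 0]
    - [0, 0, 0, 0]

```text
t: 3.43
ee_pos: [579.5, -283.8, 239.7]
orientation: [-1.565, -0.151, 0.151]
ft_force: [0.4, -0.3, -1.3]
width: 88.0
```

```bash
python3 - <<'E'
from h import *
o=get_obs();M=rotm(o['orientation']);print(o['t'],o['ee_pos'],np.round(M,4).tolist(),np.round(o['qpos'],2),o['ft_force'])
cm=camera_model('wrist');im=get_image('wrist');cv2.imwrite('pics/w1.png',im)
print(cm)
for t,z in [('tool_grip',46),('tool_face',46),('rest_seat',46),('carrier_back',28)]:
    for d in tip_of('wrist',t)[:3]: print(t,round(d['conf'],2),np.round(d['at'],1),np.round(at_z(cm,d['at'],z,True),1))
for d in silhouettes('wrist','tool_grip')[:3]:
    ys,xs=np.nonzero(d['pixels']);P=np.array([at_z(cm,p,58,True)[:2] for p in zip(xs,ys)])
    print(round(d['conf'],2),d['at'],cv2.minAreaRect(P.astype(np.float32)),P.mean(0))
get_image('top');ct=camera_model('top')
for t,z in [('tool_grip',58),('carrier',58),('hood',110)]:
  for d in silhouettes('top',t)[:2]:
    ys,xs=np.nonzero(d['pixels']);P=np.array([at_z(ct,p,z)[:2] for p in zip(xs,ys)])
    print('top',t,round(d['conf'],2),d['at'],cv2.minAreaRect(P.astype(np.float32)),P.mean(0))
E
```

```text
3.4333 [ 579.45925192 -283.81088534  239.65564973] [[0.9815, -0.0, -0.1913], [0.1913, 0.0001, 0.9815], [-0.0, -1.0, 0.0001]] [-0.47  0.45  1.58  0.    1.11 -0.67] [ 0.37453104 -0.29069541 -1.30643593]
{'mtx': array([[297.31863964,   0.        , 248.42499365],
       [  0.        , 297.31863964, 188.96128565],
       [  0.        ,   0.        ,   1.        ]]), 'position': array([ 564.42633477, -206.56928573,  384.96510785]), 'orientation': array([-0.29087191, -0.02843533,  0.19038486])}
tool_grip 0.81 [245.6 163.7] [ 574.9 -277.    46. ]
tool_grip 0.76 [ 97.6 153.2] [ 388.3 -296.5   46. ]
tool_face 0.89 [122.2  19.1] [ 395.7 -127.3   46. ]
tool_face 0.86 [245.6  59.6] [ 552.2 -159.1   46. ]
tool_face 0.73 [135.8  71.2] [ 427.1 -190.3   46. ]
rest_seat 0.68 [251.8 164.8] [ 582.2 -276.9   46. ]
0.95 [121.7, 13.4] ((399.2956848144531, -119.14181518554688), (54.53166580200195, 26.830276489257812), 1.8903088569641113) [ 400.64474239 -122.67138218]
0.92 [243.3, 138.2] ((568.7892456054688, -250.14251708984375), (48.55292510986328, 178.6586456298828), 11.045266151428223) [ 570.39997399 -247.16140865]
0.91 [104.5, 133.4] ((403.06378173828125, -268.6594543457031), (162.49160766601562, 49.91246795654297), 71.37535095214844) [ 404.27315114 -266.19754946]
top tool_grip 0.68 [376.1, 248.3] ((390.085693359375, -527.33837890625), (32.63890075683594, 173.12542724609375), 46.794647216796875) [ 379.01850854 -519.56052859]
top tool_grip 0.64 [222.6, 250.0] ((378.19488525390625, -26.754486083984375), (23.53691864013672, 152.77139282226562), 2.489866018295288) [377.57813132 -17.04249571]
top carrier 0.7 [178.6, 184.2] ((584.252685546875, 129.78587341308594), (93.86404418945312, 127.14863586425781), 10.701498985290527) [583.75756758 130.23130335]
top hood 0.89 [132.4, 193.2] ((560.7802124023438, 255.6641845703125), (174.8304443359375, 188.82313537597656), 11.184050559997559) [559.55690364 259.6553165 ]
```

View pics/w1.png

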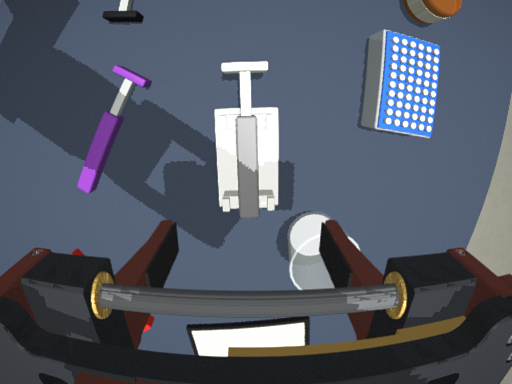

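```bash
python3 - <<'E'
from h import *
cm=camera_model('wrist');M=rotm(get_obs()['orientation']);p=np.array(get_obs()['ee_pos'])
for px in [(236.5,116),(257,116),(239,216),(258,216)]: print(np.round(at_z(cm,px,58,True),1))
for px in [(222,69),(268,67)]: print('head',np.round(at_z(cm,px,60,True),1))
for g in [(575,-277,46)]:
    print('tool-frame shift',M.T@(np.array(g)-p))
E
```

```text
[ 554.5 -224.    58. ]
[ 576.4 -219.7   58. ]
[ 578.9 -337.9   58. ]
[ 601.  -333.6   58. ]
head [ 529.4 -176.    60. ]
head [ 577.4 -164.4   60. ]
tool-frame shift [ -3.0601745  193.64951927   7.54226971]
```

Request:
arm_command:
  targets:
    - [-0.5, 30, 1.5, 0]
    - [-0.5, 30, 1.5, 0]
    - [-0.5, 30, 1.5, 0]
    - [-0.5, 30, 1.5, 0]
    - [0, 24, 0, 0]
    - [0, 15, 0, 0]
    - [0, 12, 0, 0]
    - [0, 12, 0, 0]
    - [0, 10, 0, 0]
    - [0, 0, 0, 0]
    - [0, 0, 0, 0]

```text
t: 4.85
ee_pos: [576.4, -278.3, 46.7]
orientation: [-1.565, -0.154, 0.154]
ft_force: [-0.6, -0.5, 0.3]
width: 87.5
```

Request:
arm_command:
  targets:
    - [0, 0, 0, 0]
    - [0, 0, 0, 0]
    - [0, 0, 0, 0]
    - [0, 0, 0, 0]
    - [0, 0, 0, 0]
    - [0, 0, 0, 0]
    - [0, 0, 0, 0]
    - [0, 0, 0, 0]
    - [0, 0, 0, 0]
    - [0, 0, 0, 0]
  gripper: 0

```text
t: 5.68
ee_pos: [576.4, -278.3, 46.7]
orientation: [-1.565, -0.154, 0.154]
ft_force: [2.3, 0.1, -0.8]
width: 24.8
```

Request:
arm_command:
  targets:
    - [0, -5, 0, 0]
    - [0, -10, 0, 0]
    - [0, -15, 0, 0]
    - [0, -20, 0, 0]
    - [0, -20, 0, 0]
    - [0, -20, 0, 0]
    - [0, -20, 0, 0]
    - [7, 0, 15, 0]
    - [7, 0, 15, 0]
    - [7, 0, 15, 0]
    - [7, 0, 15, 0]
    - [7, 0, 15, 0]
    - [7, 0, 15, 0]
    - [7, 0, 15, 0]
    - [7, 0, 15, 0]
    - [7, 0, 15, 0]
    - [7, 0, 15, 0]
    - [0, 0, 0, 0]
    - [0, 0, 0, 0]
    - [0, 0, 0, 0]

```text
t: 7.35
ee_pos: [615.9, -117.9, 157.6]
orientation: [-1.566, -0.155, 0.154]
ft_force: [0.2, 0.3, -1.7]
width: 23.8
```

```bash
python3 - <<'E'
from h import *
o=get_obs();M=rotm(o['orientation']);p=np.array(o['ee_pos']);print(o['t'],p,np.round(M[:,2],4),o['ft_force'],o['width'])
cm=camera_model('wrist');im=get_image('wrist');cv2.imwrite('pics/w2.png',im)
for t,z in [('tool_grip',p[2]-1),('tool_face',p[2]-1),('carrier_back',28),('carrier',10),('hood',0),('bed',0)]:
    for d in tip_of('wrist',t)[:2]: print(t,round(d['conf'],2),np.round(d['at'],1),np.round(at_z(cm,d['at'],z,True),1))
for c in ['top','scene']:
  get_image(c);ct=camera_model(c)
  for t,z in [('carrier_back',28),('hood',0),('carrier',10),('tool_face',p[2]-1)]:
    for d in tip_of(c,t)[:2]: print(c,t,round(d['conf'],2),np.round(d['at'],1),np.round(at_z(ct,d['at'],z),1))
E
```

```text
7.35 [ 615.85956713 -117.93119026  157.61101557] [-1.951e-01  9.808e-01 -6.000e-04] [ 0.22591163  0.33780106 -1.74628339] 23.81759865827006
tool_grip 0.92 [55.4 42.7] [486.5 -20.9 156.6]
tool_grip 0.84 [247.2 250.1] [ 615.4 -118.8  156.6]
tool_face 0.84 [ 49.9 146.8] [490.9 -81.1 156.6]
tool_face 0.7 [247.9  22.8] [592.6  -1.6 156.6]
carrier_back 0.43 [248.  24.] [586.   31.7  28. ]
top hood 0.57 [166.3 188.6] [574.3 186.6   0. ]
top carrier 0.83 [180.1 184.8] [586.4 137.4  10. ]
top carrier 0.55 [168.2 183. ] [592.3 178.   10. ]
top tool_face 0.72 [400.1 222.7] [ 462.7 -542.1  156.6]
top tool_face 0.67 [276.5 235.3] [ 423.5 -184.2  156.6]
scene carrier_back 0.84 [296.5 245.2] [612.4  89.6  28. ]
scene hood 0.69 [331.1 264.6] [574.5 186.8   0. ]
scene carrier 0.58 [318.2 255.6] [582.6 145.4  10. ]
scene carrier 0.15 [228.8 188.4] [ 551.  -313.9   10. ]
scene tool_face 0.81 [284.  191.3] [588.8   8.9 156.6]
scene tool_face 0.66 [302.8 192.1] [552.3  46.  156.6]
```

View pics/w2.png

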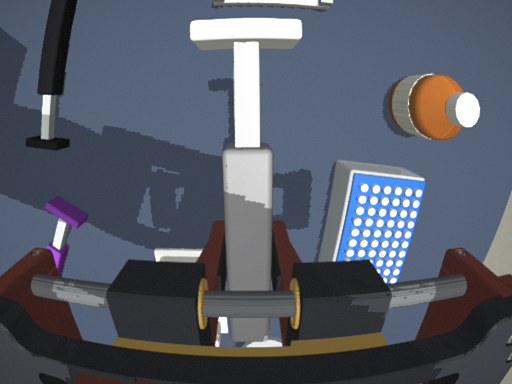

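Request:
arm_command:
  targets:
    - [2, -15, 0, 0]
    - [2, -15, 0, 0]
    - [2, -15, 0, 0]
    - [2, -15, 0, 0]
    - [2, -15, 0, 0]
    - [2, -15, 0, 0]
    - [2, -15, 0, 0]
    - [2, -15, 0, 0]
    - [2, -10, 0, 0]
    - [1, -5, 0, 0]
    - [0, 0, 0, 0]
    - [0, 0, 0, 0]
    - [0, 0, 0, 0]

```text
t: 9.28
ee_pos: [633.8, -113.8, 290.5]
orientation: [-1.565, -0.152, 0.155]
ft_force: [0.1, -0.1, -1.6]
width: 23.7
```

```bash
python3 - <<'E'
from h import *
o=get_obs();M=rotm(o['orientation']);p=np.array(o['ee_pos']);print(o['t'],p,np.round(M[:,2],4),o['ft_force'],o['width'])
cm=camera_model('wrist');im=get_image('wrist');cv2.imwrite('pics/w3.png',im[:192]);print(cm['position'])
for t,z in [('tool_grip',p[2]-1),('tool_face',p[2]-1),('carrier_back',28),('carrier',10),('hood',0),('bed',0)]:
    for d in tip_of('wrist',t)[:2]: print(t,round(d['conf'],2),np.round(d['at'],1),np.round(at_z(cm,d['at'],z,True),1))
cv2.imwrite('pics/w3.png',cv2.resize(im[:200],None,fx=1.5,fy=1.5,interpolation=cv2.INTER_CUBIC))
E
```

```text
9.2833 [ 633.78307047 -113.7556862   290.51638846] [-1.948e-01  9.809e-01  7.000e-04] [ 0.09176211 -0.0510804  -1.64482355] 23.663142044374254
[618.73619027 -36.61696808 435.89221073]
tool_grip 0.93 [246.5 249.4] [ 632.8 -114.3  289.5]
tool_grip 0.81 [94.5 57.9] [533.2 -24.6 289.5]
tool_face 0.86 [104.6 179.8] [548.  -90.  289.5]
tool_face 0.77 [ 89.9 132. ] [536.4 -64.8 289.5]
carrier_back 0.6 [253.1  15.9] [600.7  84.3  28. ]
carrier 0.58 [245.6  24. ] [592.   75.3  10. ]
hood 0.62 [191.3 256.8] [ 571.8 -301.7    0. ]
bed 0.44 [316.7 186.6] [ 746.9 -140.5    0. ]
```

View pics/w3.png

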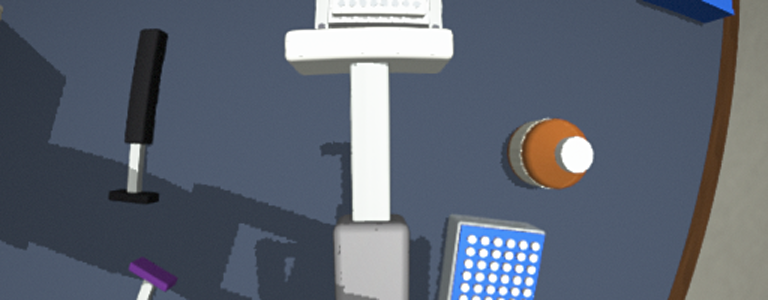

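```bash
python3 - <<'E'
from h import *
cm=camera_model('wrist');M=rotm(get_obs()['orientation'])
def lat(P): return np.round(M.T@(P-np.array(get_obs()['ee_pos'])),1)
for n,z,pp in [('rail outer',24,[(211.3,17),(295,17)]),('rail out upper',24,[(212,1),(294.5,1)]),('rail in',24,[(220,8),(288,8)]),('plate top',58,[(223,5),(286,5)])]:
    for px in pp:
        P=at_z(cm,px,z,True);print(n,np.round(P,1),lat(P))
for P in [(574.5,187,0),(584,140,10),(606,84,28)]: print(lat(np.array(P)))
E
```

```text
rail outer [545.1  74.   24. ] [-50.7 267.4 201.6]
rail outer [658.1  97.1  24. ] [ 64.5 267.4 202.3]
rail out upper [541.   98.3  24. ] [-50.1 267.4 226.3]
rail out upper [653.  121.3  24. ] [ 64.2 267.4 227. ]
rail in [554.3  89.3  24. ] [-38.8 267.4 214.8]
rail in [646.1 108.2  24. ] [ 54.9 267.4 215.5]
plate top [562.5  83.7  58. ] [-31.9 233.4 207.7]
plate top [640.6  99.9  58. ] [ 47.9 233.4 208.4]
[1.000e-01 2.914e+02 3.067e+02]
[2.000e-01 2.814e+02 2.588e+02]
[ 10.9 263.4 199.5]
```

Request:
arm_command:
  targets:
    - [0.5, 24, 3.5, 0]
    - [0.5, 24, 3.5, 0]
    - [0.5, 24, 3.5, 0]
    - [0.5, 24, 3.5, 0]
    - [0.5, 24, 3.5, 0]
    - [0.5, 24, 3.5, 0]
    - [0.5, 24, 3.5, 0]
    - [0.5, 24, 3.5, 0]
    - [0.5, 24, 3.5, 0]
    - [0.5, 18, 3.5, 0]
    - [0, 14, 0, 0]
    - [0, 8, 0, 0]
    - [0, 3.5, 0, 0]
    - [0, 0, 0, 0]
    - [0, 0, 0, 0]
    - [0, 0, 0, 0]

```text
t: 10.97
ee_pos: [633.4, -78.8, 33.4]
orientation: [-1.566, -0.155, 0.152]
ft_force: [0.3, -0.5, -1.6]
width: 23.5
```

```bash
python3 - <<'E'
from h import *
o=get_obs();M=rotm(o['orientation']);p=np.array(o['ee_pos']);print(o['t'],p,np.round(M[:,2],4),M.T@o['ft_force'],o['width'])
im=get_image('scene')
for t,z in [('tool_face',28),('carrier_back',28)]:
    for d in tip_of('scene',t)[:4]: print(t,round(d['conf'],2),np.round(d['at'],1),np.round(at_z(camera_model('scene'),d['at'],z),1))
a=cv2.resize(im[170:310,220:420],None,fx=3,fy=3,interpolation=cv2.INTER_CUBIC)
cv2.imwrite('pics/s4.png',a)
E
```

```text
10.9667 [633.40158506 -78.83079867  33.36463574] [-1.945e-01  9.809e-01 -7.000e-04] [ 0.1813631   1.65043292 -0.54350337] 23.505936543617082
tool_face 0.72 [283.5 236.5] [612.4  35.8  28. ]
tool_face 0.68 [209.3 154.6] [ 471.9 -547.8   28. ]
tool_face 0.64 [304.4 192.2] [ 393.7 -104.6   28. ]
tool_face 0.62 [285.  191.2] [ 437.8 -151.1   28. ]
carrier_back 0.67 [296.  243.1] [606.8  81.7  28. ]
```

View pics/s4.png

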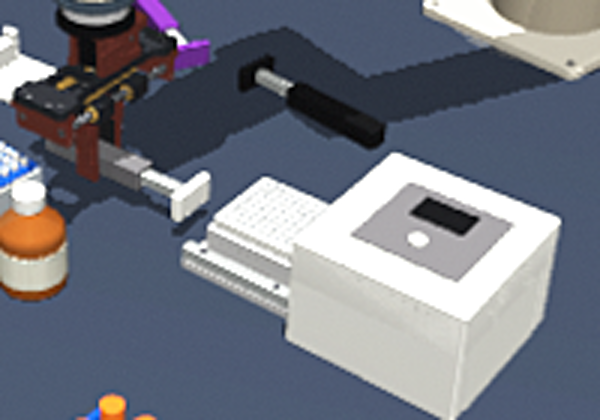

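Request:
arm_command:
  targets:
    - [0, 1, 3, 0]
    - [0, 1, 3, 0]
    - [0, 1, 3, 0]
    - [0, 0, 3, 0]
    - [0, 0, 3, 0]
    - [0, 0, 3, 0]
    - [0, 0, 3, 0]
    - [0, 0, 3, 0]
    - [0, 0, 3, 0]
    - [0, 0, 3, 0]
    - [0, 0, 1, 0]
    - [0, 0, 0, 0]

```text
t: 12.12
ee_pos: [626.4, -47.8, 29.2]
orientation: [-1.565, -0.154, 0.154]
ft_force: [0.2, -0.2, -2.1]
width: 24.1
```

Request:
arm_command:
  targets:
    - [0, 0, 1.5, 0]
    - [0, 0, 1.5, 0]
    - [0, 0, 1.5, 0]
    - [0, 0, 1.5, 0]
    - [0, 0, 1.5, 0]
    - [0, 0, 1.5, 0]
    - [0, 0, 1.5, 0]
    - [0, 0, 1.5, 0]

```text
t: 12.78
ee_pos: [624.1, -36.2, 29.2]
orientation: [-1.565, -0.154, 0.154]
ft_force: [-0.6, 0.0, -2.1]
width: 23.8
```

Request:
arm_command:
  targets:
    - [0, 0, 1.5, 0]
    - [0, 0, 1.5, 0]
    - [0, 0, 1.5, 0]
    - [0, 0, 1.5, 0]
    - [0, 0, 1.5, 0]
    - [0, 0, 1.5, 0]

```text
t: 13.28
ee_pos: [622.5, -27.7, 29.2]
orientation: [-1.566, -0.154, 0.154]
ft_force: [1.8, -4.2, -2.0]
width: 23.9
```

Request:
arm_command:
  targets:
    - [0, 0, 1.5, 0]
    - [0, 0, 1.5, 0]
    - [0, 0, 1.5, 0]
    - [0, 0, 1.5, 0]

```text
t: 13.62
ee_pos: [621.3, -21.6, 29.2]
orientation: [-1.565, -0.154, 0.154]
ft_force: [1.0, -4.7, -2.2]
width: 24.0
```

Request:
arm_command:
  targets:
    - [0, 0, 1, 0]
    - [0, 0, 1, 0]
    - [0, 0, 1, 0]
    - [0, 0, 1, 0]

```text
t: 13.95
ee_pos: [620.5, -17.6, 29.2]
orientation: [-1.565, -0.154, 0.154]
ft_force: [1.4, -4.7, -2.1]
width: 24.2
```

Request:
arm_command:
  targets:
    - [0, 0, 1, 0]
    - [0, 0, 1, 0]
    - [0, 0, 1, 0]
    - [0, 0, 1, 0]

```text
t: 14.28
ee_pos: [619.6, -13.7, 29.2]
orientation: [-1.565, -0.154, 0.154]
ft_force: [1.8, -4.6, -1.8]
width: 23.9
```

Request:
arm_command:
  targets:
    - [0, 0, 1, 0]
    - [0, 0, 1, 0]
    - [0, 0, 1, 0]
    - [0, 0, 0.8, 0]

```text
t: 14.62
ee_pos: [618.9, -10.0, 29.2]
orientation: [-1.565, -0.154, 0.154]
ft_force: [1.6, -3.7, -2.1]
width: 24.3
```

Request:
arm_command:
  targets:
    - [0, 0, 0.9, 0]
    - [0, 0, 0.9, 0]
    - [0, 0, 0.9, 0]
    - [0, 0, 0.9, 0]

```text
t: 14.95
ee_pos: [618.2, -6.5, 29.2]
orientation: [-1.565, -0.154, 0.154]
ft_force: [1.2, -4.8, -1.3]
width: 23.7
```

Request:
arm_command:
  targets:
    - [0, 0, 0.9, 0]
    - [0, 0, 0.9, 0]
    - [0, 0, 0.9, 0]
    - [0, 0, 0.9, 0]

```text
t: 15.28
ee_pos: [617.5, -2.9, 29.2]
orientation: [-1.565, -0.154, 0.154]
ft_force: [2.0, -3.7, -2.0]
width: 24.1
```

Request:
arm_command:
  targets:
    - [0, 0, 0.9, 0]
    - [0, 0, 0.9, 0]
    - [0, 0, 0.9, 0]
    - [0, 0, 0.9, 0]

```text
t: 15.62
ee_pos: [616.8, 0.6, 29.2]
orientation: [-1.565, -0.154, 0.154]
ft_force: [1.8, -5.0, -1.8]
width: 24.2
```

Request:
arm_command:
  targets:
    - [0, 0, 0.9, 0]
    - [0, 0, 0.9, 0]
    - [0, 0, 0.9, 0]
    - [0, 0, 0.9, 0]

```text
t: 15.95
ee_pos: [616.1, 4.1, 29.2]
orientation: [-1.565, -0.154, 0.154]
ft_force: [1.5, -4.8, -1.9]
width: 23.9
```

Request:
arm_command:
  targets:
    - [0, 0, 0.9, 0]
    - [0, 0, 0.9, 0]
    - [0, 0, 0.9, 0]
    - [0, 0, 0.9, 0]

```text
t: 16.28
ee_pos: [615.4, 7.7, 29.2]
orientation: [-1.565, -0.154, 0.154]
ft_force: [1.6, -5.2, -1.8]
width: 24.1
```

Request:
arm_command:
  targets:
    - [0, 0, 0.9, 0]
    - [0, 0, 0.9, 0]
    - [0, 0, 0.9, 0]

```text
t: 16.53
ee_pos: [614.9, 10.3, 29.2]
orientation: [-1.565, -0.154, 0.154]
ft_force: [2.0, -4.5, -1.2]
width: 23.9
```

Request:
arm_command:
  targets:
    - [0, 0, 0.9, 0]
    - [0, 0, 0.9, 0]
    - [0, 0, 0.9, 0]
    - [0, 0, 0.9, 0]

```text
t: 16.87
ee_pos: [614.1, 13.8, 29.2]
orientation: [-1.565, -0.154, 0.154]
ft_force: [2.5, -5.1, -1.8]
width: 24.1
```

Request:
arm_command:
  targets:
    - [0, 0, 0.9, 0]
    - [0, 0, 0.9, 0]
    - [0, 0, 0.9, 0]

```text
t: 17.12
ee_pos: [613.6, 16.5, 29.2]
orientation: [-1.565, -0.154, 0.154]
ft_force: [2.6, -5.7, -1.8]
width: 23.8
```

Request:
arm_command:
  targets:
    - [0, 0, 0.5, 0]
    - [0, 0, 0.5, 0]

```text
t: 17.28
ee_pos: [613.5, 17.4, 29.2]
orientation: [-1.565, -0.154, 0.154]
ft_force: [2.3, -3.6, -2.2]
width: 23.8
```

Request:
arm_command:
  targets:
    - [0, 0, 0.9, 0]
    - [0, 0, 0.9, 0]
    - [0, 0, 0.9, 0]

```text
t: 17.53
ee_pos: [612.9, 20.1, 29.2]
orientation: [-1.565, -0.154, 0.154]
ft_force: [2.1, -4.0, -1.7]
width: 24.1
```

Request:
arm_command:
  targets:
    - [0, 0, 0.9, 0]
    - [0, 0, 0.9, 0]
    - [0, 0, 0.9, 0]
    - [0, 0, 0.9, 0]

```text
t: 17.87
ee_pos: [612.2, 23.6, 29.2]
orientation: [-1.565, -0.154, 0.154]
ft_force: [2.0, -4.9, -2.1]
width: 23.6
```

Request:
arm_command:
  targets:
    - [0, 0, 0.9, 0]
    - [0, 0, 0.9, 0]
    - [0, 0, 0.9, 0]
    - [0, 0, 0.9, 0]

```text
t: 18.2
ee_pos: [611.5, 27.2, 29.2]
orientation: [-1.565, -0.154, 0.154]
ft_force: [1.5, -5.0, -2.3]
width: 23.7
```

Request:
arm_command:
  targets:
    - [0, 0, 0.9, 0]
    - [0, 0, 0.9, 0]
    - [0, 0, 0.9, 0]
    - [0, 0, 0.9, 0]

```text
t: 18.53
ee_pos: [610.8, 30.7, 29.2]
orientation: [-1.565, -0.154, 0.154]
ft_force: [2.0, -4.2, -2.3]
width: 23.9
```

Request:
arm_command:
  targets:
    - [0, 0, 0.9, 0]
    - [0, 0, 0.9, 0]
    - [0, 0, 0.9, 0]
    - [0, 0, 0.9, 0]

```text
t: 18.87
ee_pos: [610.1, 34.2, 29.2]
orientation: [-1.565, -0.154, 0.154]
ft_force: [2.6, -5.4, -2.5]
width: 23.9
```

Request:
arm_command:
  targets:
    - [0, 0, 0.7, 0]
    - [0, 0, 0.7, 0]

```text
t: 19.03
ee_pos: [609.8, 35.6, 29.2]
orientation: [-1.565, -0.154, 0.154]
ft_force: [1.8, -4.5, -1.7]
width: 23.9
```

Request:
arm_command:
  targets:
    - [0, 0, 0.9, 0]
    - [0, 0, 0.9, 0]
    - [0, 0, 0.9, 0]
    - [0, 0, 0.9, 0]

```text
t: 19.37
ee_pos: [609.3, 38.6, 29.2]
orientation: [-1.566, -0.154, 0.154]
ft_force: [2.2, -8.6, -3.5]
width: 23.8
```

Request:
arm_command:
  targets:
    - [0, 0, 0, 0]
    - [0, 0, 0, 0]
    - [0, 0, 0, 0]
    - [0, 0, 0, 0]

```text
t: 19.7
ee_pos: [609.2, 38.7, 29.2]
orientation: [-1.566, -0.154, 0.154]
ft_force: [2.5, -6.3, -1.7]
width: 23.8
```

Request:
arm_command:
  targets:
    - [0, 0, 0.3, 0]
    - [0, 0, 0.3, 0]

```text
t: 19.87
ee_pos: [609.1, 38.9, 29.2]
orientation: [-1.566, -0.154, 0.154]
ft_force: [2.6, -9.4, -2.0]
width: 23.8
```

Request:
arm_command:
  targets:
    - [0, 0, 0, 0]
    - [0, 0, 0, 0]
    - [0, 0, 0, 0]
    - [0, 0, -0.4, 0]
    - [0, 0, -0.4, 0]
    - [0, 0, -0.4, 0]
    - [0, 0, 0, 0]
    - [0, 0, 0, 0]

```text
t: 20.53
ee_pos: [608.9, 38.8, 29.1]
orientation: [-1.565, -0.154, 0.155]
ft_force: [1.1, -1.2, -2.5]
width: 23.9
```

Request:
arm_command:
  targets:
    - [0, 0, -1, 0]
    - [0, 0, -1, 0]
    - [0, 0, -3, 0]
    - [0, 0, -6, 0]
    - [0, 0, -12, 0]
    - [0, 0, -12, 0]
    - [0, 0, -12, 0]
    - [0, 0, -12, 0]
    - [0, 0, -12, 0]
    - [0, 0, -12, 0]
    - [0, 0, 0, 0]
    - [0, 0, 0, 0]

```text
t: 21.53
ee_pos: [625.5, -43.9, 29.1]
orientation: [-1.565, -0.153, 0.153]
ft_force: [0.4, -0.7, -1.2]
width: 23.7
```

Request:
arm_command:
  targets:
    - [0, -10, 0, 0]
    - [0, -20, 0, 0]
    - [0, -20, 0, 0]
    - [0, -20, 0, 0]
    - [0, -20, 0, 0]
    - [0, -20, 0, 0]
    - [0, -10, 0, 0]
    - [0, 0, 0, 0]
    - [0, 0, 0, 0]

```text
t: 22.28
ee_pos: [625.5, -42.5, 149.6]
orientation: [-1.565, -0.155, 0.154]
ft_force: [-0.1, 0.2, -2.4]
width: 23.7
```

```bash
python3 - <<'E'
from h import *
o=get_obs();M=rotm(o['orientation']);p=np.array(o['ee_pos']);print(o['t'],p,np.round(M,4).tolist(),o['ft_force'],o['width'])
print(M.T@(np.array([576.4,-278.3,46.7])-p))
cm=camera_model('wrist');get_image('wrist')
for t in ['tool_grip','tool_face']:
    for d in tip_of('wrist',t)[:3]:
        P=at_z(cm,d['at'],p[2]-.7,True); print(t,round(d['conf'],2),np.round(d['at'],1),np.round(M.T@(P-p),1))
E
```

```text
22.2833 [625.49199476 -42.47837028 149.60972309] [[0.9807, 0.001, -0.1954], [0.1954, -0.0, 0.9807], [0.001, -1.0, -0.0002]] [-0.11266054  0.20497569 -2.37556335] 23.717346368635365
[ -94.31925056  102.87056019 -221.66146017]
tool_grip 0.89 [ 34.2 110. ] [-125.3    0.6   83.2]
tool_grip 0.68 [247.2 248.8] [-0.7  0.7  0.3]
tool_grip 0.65 [390.3 170.9] [77.4  0.8 45.1]
tool_face 0.98 [ 40.5 207.5] [-131.2    0.6   22.8]
tool_face 0.68 [ 60.9 259.7] [-124.4    0.6  -14. ]
tool_face 0.62 [250.4  23.2] [  1.    0.7 118.4]
```

Request:
arm_command:
  targets:
    - [-6.7, 0, -15.8, 0]
    - [-6.7, 0, -15.8, 0]
    - [-6.7, 0, -15.8, 0]
    - [-6.7, 0, -15.8, 0]
    - [-6.7, 0, -15.8, 0]
    - [-6.7, 0, -15.8, 0]
    - [-6.7, 0, -15.8, 0]
    - [-6.7, 0, -15.8, 0]
    - [-6.7, 0, -15.8, 0]
    - [-6.7, 0, -15.8, 0]
    - [-6.7, 0, -15.8, 0]
    - [-6.7, 0, -15.8, 0]
    - [-6.7, 0, -15.8, 0]
    - [-6.7, 0, -15.8, 0]
    - [0, 0, 0, 0]
    - [0, 0, 0, 0]
    - [0, 0, 0, 0]

```text
t: 23.85
ee_pos: [576.1, -277.6, 148.2]
orientation: [-1.564, -0.153, 0.155]
ft_force: [0.4, -0.4, -1.9]
width: 23.7
```

```bash
python3 - <<'E'
from h import *
o=get_obs();M=rotm(o['orientation']);p=np.array(o['ee_pos']);print(o['t'],p,np.round(M[:,2],4))
print(M.T@(np.array([576.4,-278.3,46.7])-p))
cv2.imwrite('pics/w5.png',get_image('wrist'))
c='top';get_image(c);ct=camera_model(c)
for t,z in [('carrier_back',28),('carrier',10),('hood',0)]:
    for d in tip_of(c,t)[:2]: print(c,t,round(d['conf'],2),np.round(d['at'],1),np.round(at_z(ct,d['at'],z),1))
E
```

```text
23.85 [ 576.06071392 -277.55144157  148.20025158] [-0.1945  0.9809  0.0013]
[  0.31546249 101.49877246  -0.93605408]
top carrier_back 0.66 [175.9 181.7] [594.6 147.5  28. ]
top carrier 0.58 [157. 188.] [575.1 215.4  10. ]
top carrier 0.41 [176.5 180. ] [602.6 150.2  10. ]
top hood 0.61 [165.1 187.7] [577.3 190.8   0. ]
```

View pics/w5.png

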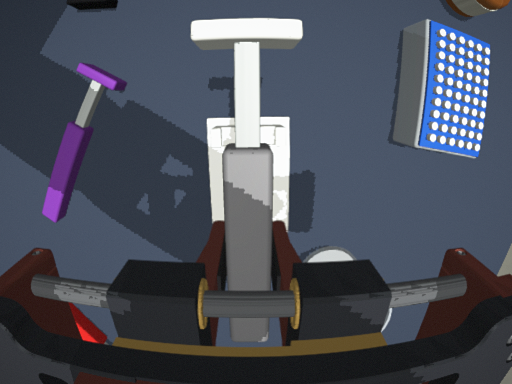

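The tool (grip at px 248,145–340) is lined up over the rest (210–290, 118–230) and level. Lowering it now.

Request:
arm_command:
  targets:
    - [0.3, 15, -0.9, 0]
    - [0, 20, 0, 0]
    - [0, 20, 0, 0]
    - [0, 16, 0, 0]
    - [0, 10, 0, 0]
    - [0, 8, 0, 0]
    - [0, 5, 0, 0]
    - [0, 3, 0, 0]
    - [0, 2, 0, 0]
    - [0, 1, 0, 0]
    - [0, 0.5, 0, 0]
    - [0, 0, 0, 0]
    - [0, 0, 0, 0]

```text
t: 25.18
ee_pos: [577.2, -279.1, 49.1]
orientation: [-1.566, -0.154, 0.153]
ft_force: [-0.4, 0.2, -2.1]
width: 24.2
```

Request:
arm_command:
  targets:
    - [0, 1, 0, 0]
    - [0, 0.5, 0, 0]
    - [0, 0.5, 0, 0]
    - [0, 0, 0, 0]
    - [0, 0, 0, 0]

```text
t: 25.6
ee_pos: [577.0, -279.0, 46.7]
orientation: [-1.565, -0.154, 0.154]
ft_force: [-0.0, -0.4, -0.7]
width: 24.1
```

Request:
arm_command:
  targets:
    - [0, 0, 0, 0]
    - [0, 0, 0, 0]
    - [0, 0, 0, 0]
    - [0, 0, 0, 0]
    - [0, 0, 0, 0]
    - [0, 0, 0, 0]
    - [0, 0, 0, 0]
    - [0, 0, 0, 0]
    - [0, 0, 0, 0]
    - [0, 0, 0, 0]
  gripper: 100

```text
t: 26.43
ee_pos: [577.0, -279.0, 46.7]
orientation: [-1.565, -0.154, 0.154]
ft_force: [-0.5, -0.3, 0.2]
width: 85.9
```

Request:
arm_command:
  targets:
    - [0, -8, 0, 0]
    - [0, -15, 0, 0]
    - [0, -20, 0, 0]
    - [0, -25, 0, 0]
    - [0, -25, 0, 0]
    - [0, -25, 0, 0]
    - [0, -25, 0, 0]
    - [0, -25, 0, 0]
    - [0, -20, 0, 0]
    - [0, 0, 0, 0]
    - [0, 0, 0, 0]

```text
t: 27.35
ee_pos: [577.6, -279.3, 237.0]
orientation: [-1.567, -0.156, 0.151]
ft_force: [-0.4, -0.3, 0.4]
width: 87.7
```

```bash
python3 - <<'E'
from h import *
o=get_obs();print(o['t'],o['ee_pos'],o['ft_force'],o['width'])
cm=camera_model('wrist');w=get_image('wrist')
for t in ['tool_grip','tool_face','rest_seat']:
    for d in tip_of('wrist',t)[:2]: print(t,round(d['conf'],2),np.round(d['at'],1),np.round(at_z(cm,d['at'],46,True),1))
t=get_image('scene')
cv2.imwrite('pics/end.png',np.hstack([w[:300,:400],cv2.resize(t[150:300,200:400],(400,300))]))
E
```

```text
27.35 [ 577.58591907 -279.32473719  237.04296911] [-0.36101389 -0.27523508  0.42221702] 87.73392264878973
tool_grip 0.82 [ 96.5 155.3] [ 387.5 -295.1   46. ]
tool_grip 0.68 [248.3 168.5] [ 577.8 -277.3   46. ]
tool_face 0.95 [121.3  19.8] [ 394.7 -125.6   46. ]
tool_face 0.88 [246.6  67.1] [ 553.4 -163.7   46. ]
rest_seat 0.91 [249.4 170.2] [ 579.4 -279.    46. ]
```

View pics/end.png

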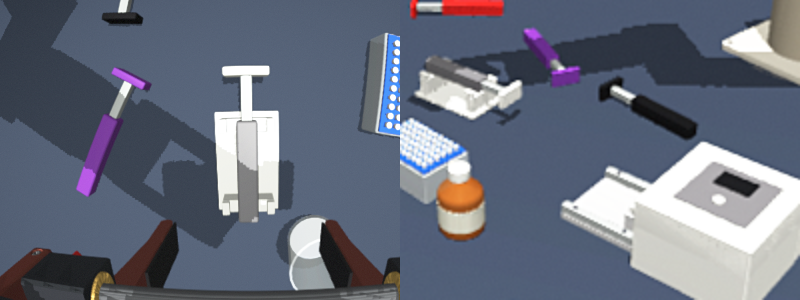

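```bash
python3 -c "
from workcell import *
print(close_job())"
```

```text
the job is handed in; nothing more can be done
None
```

I pushed the carrier onto the hidden stop with the grey tool and laid the tool back on its rest. I handed the job in after about 27 s of the 69 s allowed; no verdict was given.

- **Finding the stop:** The carrier slid with a steady push of about 4–5 N. After about 68 mm of travel the push rose to about 9 N, and a further 0.6 mm commanded took it to 9.7 N. That puts roughly 4–5 N on the stop, under the 8 N limit. These are estimates from wrist readings that scatter by about 0.5–1 N.
- **Tool in its rest:** The last wrist picture shows the tool between the lips, face forward. Its grip measured about 2 mm from the seat, and the direction matches the start.
- **Robot and bystanders:** The hand was open, about 190 mm above the rest, with almost no force at the wrist. The bottle and tip box look untouched. Only part of the beaker was in the last picture, and I measured none of the bystanders again.
- **Not checked directly:** I didn't measure the force on the stop after backing the tool away. The carrier should still be pressing, because friction of about 4–5 N holds it against the spring.
- **Disagreements:**
  - The cameras differed by about 7 mm sideways on where the bed's centre line lies, so I aimed between them.
  - First contact came roughly 5 mm later than predicted.

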